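# Turn a sanding paddle round in its slotted rack

### The job

One of the two sanding paddles has been put into the slotted rack the wrong way round, with its sandpaper sticking out. Draw it out and slide it back flat into the same slot with the sandpaper end first, fully home, so that its bare wooden handle sticks out like its neighbour's. Leave the other paddle in its slot and the rest of the bench as it is.

Things in the scene. Friction and masses are not known exactly. Their poses are not given: they have to be found in the camera images.
- paddle: Wrong-way sanding paddle: flat stick 180 x 40 x 10 mm, 90 g; brown-red sandpaper on one half, bare light wood with a red round end on the other, steel band between. Origin: its middle, on the underside. +x runs along it to the sandpaper end (+90 mm; last 8 mm a nose 36 x 7 mm), handle end at -90 mm (20 mm radius), z normal to its faces, up at the start. Starts fully home, handle end in, 90 mm out.
- paddle_tip (a point): Middle of the sandpaper end of that paddle, on its underside (x = +90 mm in its frame).
- other_paddle: The neighbouring paddle, same size, shape and frame, with a blue handle end and dark grey sandpaper; rightly stored: sandpaper end fully home in the other slot, 90 mm of handle sticking out. To be left there.
- rack: Plywood rack screwed to the bench: base board 150 x 236 x 12 mm (x = -23 to +127 mm), two wedge cheeks 208 mm apart over their outsides, at most 93 mm high, and between them the slotted block. Origin: on the bench under the slot mouths, middle of the width; +x to the back of the rack (the way a paddle goes in, seen from above), y to its left.
- block: Slotted block of the rack, tilted 20 deg: +x is the way a paddle slides in (20 deg downward), z normal to the slot floor, y left. Origin: slot floor at the mouths, midway between the slots, 75 mm above the bench. Slots centred at y = +52 and -52 mm: 45 x 14 (z 0 to 14), 90 mm deep, mouths rounded 5 mm. Roof 10 mm thick, from x = 0 (top z = 24); floor is a rounded lip 12 mm out in front.
- slot_left_mouth (a point): Left slot (y = +52 mm in the block's frame): middle of its floor at the mouth.
- slot_left_end (a point): Left slot: middle of its floor at the end stop, 90 mm in.
- slot_right_mouth (a point): Right slot (y = -52 mm in the block's frame): middle of its floor at the mouth.
- slot_right_end (a point): Right slot: middle of its floor at the end stop, 90 mm in.
- sanding_block: Bystander: brown cork block wrapped in sandpaper, 60 x 100 x 28 mm, origin under its centre.
- masking_tape: Bystander: roll of cream masking tape lying flat, 105 mm across, 24 mm high, origin under its centre.
- try_square: Bystander: try square with wooden stock and steel blade, 196 x 105 x 17 mm, origin under its centre.

How it is judged (in metres and radians):
At the end, for the whole second after the job is handed in: The paddle lies in the slot it came from, sandpaper end first and within 10 mm of fully home (middle of the sandpaper end to the slot's end), flat and straight in the slot within 0.09 rad, at rest and released; the other paddle is within 15 mm of where it was ((distance between paddle_tip and slot_left_end below 0.01 m or distance between paddle_tip and slot_right_end below 0.01 m) and angle between the x axis of paddle and the x axis of block, either way round below 0.09 rad and angle between the z axis of paddle and the z axis of block, either way round below 0.09 rad and linear speed of paddle below 0.02 m/s and distance of other_paddle from where it was at the start of the episode below 0.015 m); the robot touches nothing.
It fails at once if the other paddle is pulled out of its slot (moved more than 30 mm) (distance of other_paddle from where it was at the start of the episode above 0.03 m).
It fails at once if a bystander (sanding block, masking tape, try square) is moved more than 40 mm (distance of any of sanding_block, masking_tape, try_square from where it was at the start of the episode above 0.04 m).
It also fails if it takes over 72 s, if anything falls off the work surface, if the arm or the gripper's body presses on something with over 40 N, if the wrist force passes 120 N, or if a joint passes its speed limit or range.

### The arm

A 6-joint arm with a two-finger parallel gripper is mounted at the origin on a cart in front of the work surface, level with it; the furniture and walls round the work are solid. World frame = base frame: x ahead of the robot, y to its left, z up, the work surface at z = 0. Lengths are in mm, angles in rad, forces in N, time in s.
With the tool pointing down it reaches from about 400 to 925 mm from the base axis. Payload 12.5 kg.
Tool frame: the origin (TCP) lies at the very end of the fingers, on their centre line; the grasp point (between the pads) lies behind it (env.grip_depth is the z of the grasp point in the tool frame, in mm); z points along the fingers, y is the line along which they close (so a half turn about z gives the same grasp; the last joint's range is limited). The gripper opens to 95 mm and grips with 3 to 60 N. Pads are 20 mm wide; open, the fingers measure 119 mm over their backs; the gripper's body (75 mm by 180 mm) begins 59 mm behind the grasp point.
Start: joints at [-1.42, 0.491, 1.559, -0, 1.092, -0.106], TCP at [158.764, -604.517, 214.661] pointing down, gripper open.
Joint ranges: [-3.1, 3.1], [-0.84, 2.19], [0.05, 2.79], [-1.13, 4.28], [0.06, 2.93], [-2.69, 2.69]. Speed limits (rad/s): [2.22, 2.22, 2.79, 3.14, 3.14, 3.14].

### API

Orientations are given as [roll, pitch, yaw] about the fixed x, y, z axes, in that order (R = Rz(yaw) Ry(pitch) Rx(roll)).
In Python, from cell import env, optics gives the robot as it stands.
- The arm moves only by the tool step_arm, never from a script. Its argument "moves" is a list of rows, each an object of numbers: "tx", "ty", "tz": the shift along the tool's x, y, z in mm; "roll": the turn about the tool's z in rad. In form: [{"tx": .., "ty": .., "tz": .., "roll": ..}, ...]. A call has 1 to 12 rows; each row is the pose to reach, as a shift and turn from the pose commanded when the call began, along the tool's axes at that moment; what a row does not reach only later rows make up. A row lasts 1/12 s, in which the tool goes at most 41.7 mm and 7.16 degrees, less where a joint would pass 70% of its speed; a pose out of reach is approached as far as the arm can. A call with a gripper value outside its range is refused whole. "grip" is the finger opening in mm, from 0 to 95.1, set as the call begins (left out, the last holds). The fingers move at their own pace and stop on an object; the grip force is fixed at half the most. Time passes only in rows, so rows that repeat a pose let the fingers close. It gives the time, the measured TCP pose, the force, the opening and the grip force at its end, in the units of the state.
- env.state(): the state, without advancing time (a new reading comes with each control period).
- optics.read_camera(name): name is "scene" or "top" or "wrist"; returns a dict with "pixels" (384x512x3 uint8, blue, green, red), "mtx" (3x3 intrinsics, pixels), "view" (4x4, takes a point from world to camera coordinates). Camera axes: x right, y down, z forward; pixel columns grow to the right and rows downward; lengths in mm; the calibration is good to about 2 mm. A picture is of the moment at which its call begins. There is no depth.
- env.job_done(): hands the job in; it is judged then, once.
The state is a dict: "t": time; "joints": joint angles; "qvel": joint speeds; "tau": joint torques, N m; "eef_pos": TCP position; "tcp_rot": TCP orientation; "ft_force": force on the tool from outside, world axes, zero at the start; "moment": the same for the moment, N m; "opening": opening from 0.0 (shut) to 1.0 (fully open); "grip_force": force on a finger pad.
Only numpy, scipy, OpenCV 4.12 (cv2) and the standard library are available. Lean on these libraries where they do the work, as an engineer would, in place of code of your own. Each camera call takes 0.05 s, during which the arm holds its last target. There are 200 camera calls.

## Working session

There is one attempt and no reset: what is moved stays moved. The work goes in short steps, Python scripts to look and compute and a tool call to move; the robot and the scene stay as the last step left them, time stands still between calls to the robot, and variables do not carry over. Pictures are saved under pics/ and viewed, at most 10 in all, crops included, and the job is handed in when it is done.

Besides the shell and the picture viewer there is one more tool, called after ">>>" in YAML: its name, and indented under it one key for each argument. step_arm: Moves the arm, as the interface text tells. Its arguments: {"type":"object","properties":{"moves":{"type":"array"},"grip":{"type":"number"}},"required":["moves"]}

```bash
ls; mkdir -p pics; python3 - <<'E'
from cell import env, optics
import cv2
print(env.state(), env.grip_depth)
for n in ("scene","top"):
    c=optics.read_camera(n); cv2.imwrite(f"pics/{n}0.png",c["pixels"]); print(n,c["mtx"],c["view"])
E
```

```text
pics
{'t': 0.0, 'joints': array([-1.41959750e+00,  4.91531589e-01,  1.55947949e+00,  1.81324534e-05,
        1.09167695e+00, -1.05597609e-01]), 'qvel': array([ 0.00175761,  0.00158175, -0.00118189,  0.00085785, -0.00219427,
        0.0013485 ]), 'tau': array([-3.04962614e-04, -6.12647223e+01, -2.58182359e+01,  6.92291977e-02,
        4.82038292e-02, -1.17481432e-04]), 'eef_pos': array([ 158.72897999, -604.24681661,  214.06877721]), 'tcp_rot': array([-3.14050508e+00, -1.31445825e-04,  2.56787992e-01]), 'ft_force': array([0.62739626, 0.1612585 , 0.13477764]), 'moment': array([ 0.00270764, -0.03301197,  0.01134167]), 'grip_force': 0.0, 'opening': 1.000954718698827} -18.8
scene [[369.12022765   0.         257.9827148 ]
 [  0.         369.12022765 197.3942619 ]
 [  0.           0.           1.        ]] [[-7.96974626e-01 -6.03876379e-01 -1.28360655e-02  4.66053226e+02]
 [-4.57969831e-01  6.17995401e-01 -6.39019028e-01  3.09369443e+02]
 [ 3.93821126e-01 -5.03403420e-01 -7.69083817e-01  1.01084332e+03]
 [ 0.00000000e+00  0.00000000e+00  0.00000000e+00  1.00000000e+00]]
top [[429.18659732   0.         257.19694347]
 [  0.         429.18659732 198.59277691]
 [  0.           0.           1.        ]] [[ 5.35440536e-03 -9.99960262e-01 -7.12771962e-03  2.78268136e+01]
 [-9.98950262e-01 -5.02444768e-03 -4.55316198e-02  5.85970259e+02]
 [ 4.54939976e-02  7.36403214e-03 -9.98937469e-01  1.56424938e+03]
 [ 0.00000000e+00  0.00000000e+00  0.00000000e+00  1.00000000e+00]]
```

View pics/scene0.png

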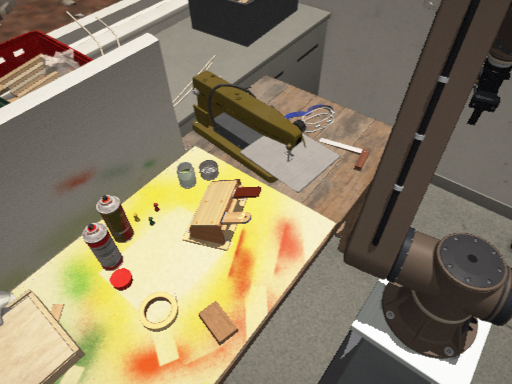

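View pics/top0.png

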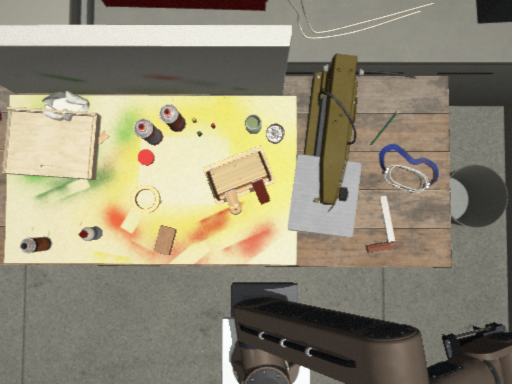

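The scene view shows the rack at about (222,212) with the red sandpaper paddle out at (245,191) and the neighbour's handle at (236,217). In the top view the rack is at (240,178), the red paddle at (262,190) and the neighbour at (234,203), with the mouths facing the robot. Next, enlarged crops.

```bash
python3 - <<'E'
import cv2,numpy as np
a=cv2.imread("pics/top0.png")[140:220,195:285]; b=cv2.imread("pics/scene0.png")[170:250,180:270]
f=lambda i:cv2.resize(i,None,fx=6.6,fy=6.6,interpolation=cv2.INTER_CUBIC)[:, :]
A=cv2.resize(a,(590,524),interpolation=cv2.INTER_CUBIC)
cv2.imwrite("pics/topc.png",cv2.resize(a,(675,600),interpolation=cv2.INTER_CUBIC)) # x7.5 from (195,140)
cv2.imwrite("pics/scenec.png",cv2.resize(b,(675,600),interpolation=cv2.INTER_CUBIC)) # x7.5 from (180,170)
E
```

```text
(no output)
```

View pics/topc.png

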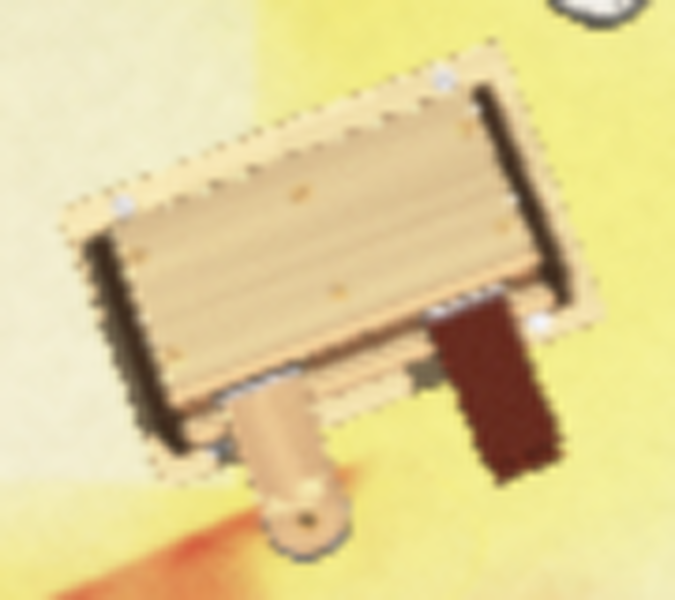

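View pics/scenec.png

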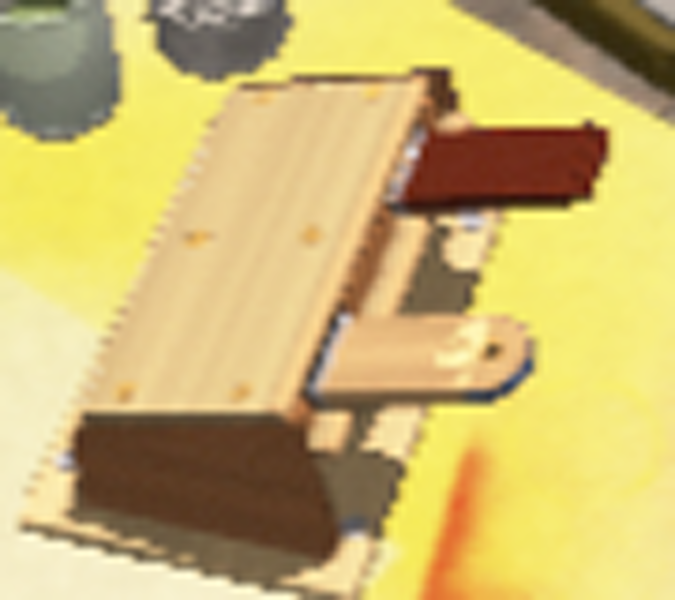

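The top crop shows the red paddle's tip corners at about (500,482) and (562,455), its root at (430,320) to (503,290), and the base corners at (495,42), (603,318), (65,210), (165,478). In the scene crop the tip corners are at (605,128) and (595,198), and the neighbour's round end at (533,350). Triangulating.

```bash
cat > h.py <<'E'
import numpy as np, cv2
from scipy.optimize import least_squares
from scipy.spatial.transform import Rotation as R
MT=np.array([[429.18659732,0,257.19694347],[0,429.18659732,198.59277691],[0,0,1]])
VT=np.array([[5.35440536e-03,-9.99960262e-01,-7.12771962e-03,2.78268136e+01],[-9.98950262e-01,-5.02444768e-03,-4.55316198e-02,5.85970259e+02],[4.54939976e-02,7.36403214e-03,-9.98937469e-01,1.56424938e+03]])
MS=np.array([[369.12022765,0,257.9827148],[0,369.12022765,197.3942619],[0,0,1]])
VS=np.array([[-7.96974626e-01,-6.03876379e-01,-1.28360655e-02,4.66053226e+02],[-4.57969831e-01,6.17995401e-01,-6.39019028e-01,3.09369443e+02],[3.93821126e-01,-5.03403420e-01,-7.69083817e-01,1.01084332e+03]])
PT,PS=MT@VT,MS@VS
def proj(P,X): X=np.atleast_2d(X); h=np.c_[X,np.ones(len(X))]@P.T; return h[:,:2]/h[:,2:]
def tri(Pa,a,Pb,b):
    X=cv2.triangulatePoints(Pa,Pb,np.array(a,float).reshape(2,1),np.array(b,float).reshape(2,1)); return (X[:3]/X[3]).ravel()
def rackT(p): # x,y,yaw,z
    return R.from_euler('z',p[2]).as_matrix(), np.array([p[0],p[1],p[3]])
RB=R.from_euler('y',np.deg2rad(20)).as_matrix() # block in rack: x down
def blk2w(p,X): A,t=rackT(p); return (A@(RB@np.atleast_2d(X).T+np.array([[0],[0],[75.]]))).T+t
def rk2w(p,X): A,t=rackT(p); return (A@np.atleast_2d(X).T).T+t
E
python3 - <<'E'
from h import *
ct=lambda x,y:((x+.5)/7.5-.5+195,(y+.5)/7.5-.5+140)
cs=lambda x,y:((x+.5)/7.5-.5+180,(y+.5)/7.5-.5+170)
pts={'tipL':((500,482),(595,198)),'tipR':((562,455),(605,128)),'rootL':((430,320),(395,203)),'oth_end':((305,560),(533,350)),'oth_hole':((306,519),(491,350))}
for k,(a,b) in pts.items(): print(k,tri(PT,ct(*a),PS,cs(*b)).round(1))
obs=[(PT,ct(495,42),'r',(127,-118,12)),(PT,ct(603,318),'r',(-23,-118,12)),(PT,ct(65,210),'r',(127,118,12)),(PT,ct(165,478),'r',(-23,118,12)),(PS,cs(22,525),'r',(127,118,12)),
(PT,ct(500,482),'b',(-90,-34,8.5)),(PT,ct(562,455),'b',(-90,-70,8.5)),(PS,cs(595,198),'b',(-90,-34,8.5)),(PS,cs(605,128),'b',(-90,-70,8.5)),
(PT,ct(305,560),'b',(-90,52,5)),(PS,cs(533,350),'b',(-90,52,8))]
def res(p): return np.concatenate([proj(P,(blk2w if f=='b' else rk2w)(p,X))[0]-o for P,o,f,X in obs])
s=least_squares(res,[450,0,.35,0],loss='soft_l1')
print(s.x, res(s.x).reshape(-1,2).round(2).tolist())
p=s.x
for n,X in [('tip',(-90,-52,0)),('mouth',(0,-52,0)),('end',(90,-52,0))]: print(n,blk2w(p,X).round(1))
E
```

```text
tipL [564.7  16.9 102.6]
tipR [578.  -10.8 112.2]
rootL [643.   51.3  76.6]
oth_end [527.8 105.5 122.2]
oth_hole [547.4 106.5 107.7]
[ 6.27055430e+02  8.22425121e+01  3.75395050e-01 -4.92416679e+00] [[0.13, -1.02], [0.42, -0.26], [-1.89, -0.47], [-0.77, 1.5], [0.01, -0.61], [-1.31, -0.04], [0.14, -0.21], [0.07, -0.35], [1.8, 0.51], [1.62, -1.08], [0.56, 1.12]]
tip [[567.4   2.9 100.9]]
mouth [[646.1  33.9  70.1]]
end [[724.8  64.9  39.3]]
```

>>> step_arm:
  moves:
    - {"tz":-30}
    - {"tx":200,"ty":-180,"tz":-110}
    - {"tx":539,"ty":-479,"tz":-110}
    - {"tx":539,"ty":-479,"tz":-110}
    - {"tx":539,"ty":-479,"tz":-110}
    - {"tx":539,"ty":-479,"tz":-110}
    - {"tx":539,"ty":-479,"tz":-110}
    - {"tx":539,"ty":-479,"tz":-110}
    - {"tx":539,"ty":-479,"tz":-110}
    - {"tx":539,"ty":-479,"tz":-110}
    - {"tx":539,"ty":-479,"tz":-110}
    - {"tx":539,"ty":-479,"tz":-110}

```text
validation failed for argument at $.mo...
```

>>> step_arm:
  moves:
    - {"tx":0,"ty":0,"tz":-30,"roll":0}
    - {"tx":200,"ty":-180,"tz":-110,"roll":0}
    - {"tx":539,"ty":-479,"tz":-110,"roll":-0.118}
    - {"tx":539,"ty":-479,"tz":-110,"roll":-0.118}
    - {"tx":539,"ty":-479,"tz":-110,"roll":-0.118}
    - {"tx":539,"ty":-479,"tz":-110,"roll":-0.118}
    - {"tx":539,"ty":-479,"tz":-110,"roll":-0.118}
    - {"tx":539,"ty":-479,"tz":-110,"roll":-0.118}
    - {"tx":539,"ty":-479,"tz":-110,"roll":-0.118}
    - {"tx":539,"ty":-479,"tz":-110,"roll":-0.118}
    - {"tx":539,"ty":-479,"tz":-110,"roll":-0.118}
    - {"tx":539,"ty":-479,"tz":-110,"roll":-0.118}

```text
t: 1.1
eef_pos: [411.2, -224.2, 298.2]
tcp_rot: [3.142, 0.0, 0.375]
ft_force: [0.5, -0.7, 0.2]
opening: 0.999
grip_force: 0.0
```

>>> step_arm:
  moves:
    - {"tx":221,"ty":-154,"tz":0,"roll":0}
    - {"tx":221,"ty":-154,"tz":0,"roll":0}
    - {"tx":221,"ty":-154,"tz":0,"roll":0}
    - {"tx":221,"ty":-154,"tz":0,"roll":0}
    - {"tx":221,"ty":-154,"tz":0,"roll":0}
    - {"tx":221,"ty":-154,"tz":0,"roll":0}
    - {"tx":221,"ty":-154,"tz":0,"roll":0}
    - {"tx":221,"ty":-154,"tz":0,"roll":0}
    - {"tx":221,"ty":-154,"tz":0,"roll":0}
    - {"tx":221,"ty":-154,"tz":0,"roll":0}

```text
t: 1.93
eef_pos: [559.4, -2.3, 297.7]
tcp_rot: [-3.141, 0.001, 0.375]
ft_force: [-1.0, -1.4, 0.6]
opening: 0.998
grip_force: 0.0
```

```bash
cat >> h.py <<'E'
def snap(name,fn):
    from cell import optics
    c=optics.read_camera(name); P=c["mtx"]@c["view"][:3]; np.save(fn+".npy",P); return c["pixels"],P
E
python3 - <<'E'
from h import *
from cell import env
im,P=snap("wrist","pics/w1"); cv2.imwrite("pics/w1.png",cv2.resize(im,(800,600),interpolation=cv2.INTER_CUBIC))
s=env.state(); print(s['eef_pos'],s['tcp_rot'],s['joints'])
E
```

```text
[559.3863644   -2.68262179 297.87901097] [3.14155939e+00 4.95628635e-04 3.73998236e-01] [-1.22746222e-01  3.21518727e-01  1.60539343e+00 -2.83166675e-04
  1.21510038e+00  1.07415053e+00]
```

View pics/w1.png

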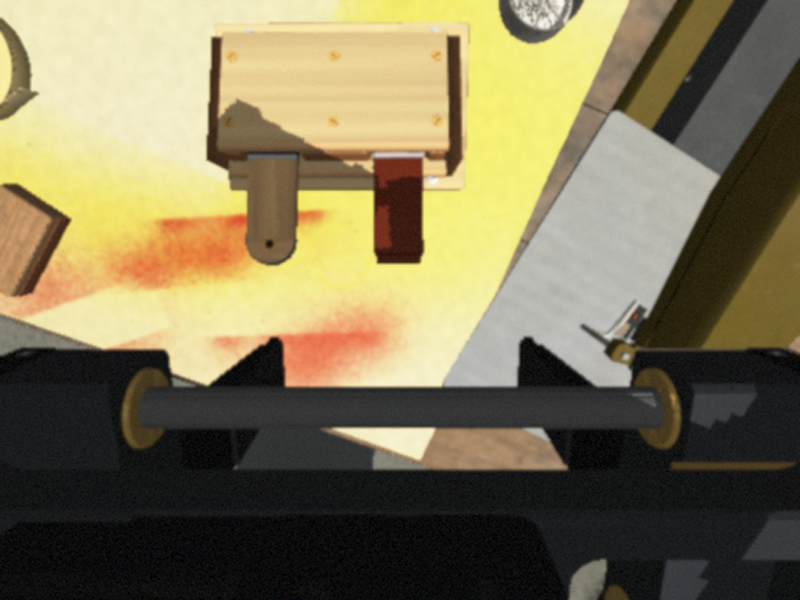

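The wrist view shows the rack square to the tool. The red paddle's tip corners are at (377,262) and (421,262), its root at (374,158) to (424,157). The neighbour's end is at (271,264), and the base front corners are at (466,188) and (231,190). I'll refit using all three views.

```bash
python3 - <<'E'
from h import *
W=np.load("pics/w1.npy")
ct=lambda x,y:((x+.5)/7.5-.5+195,(y+.5)/7.5-.5+140)
cs=lambda x,y:((x+.5)/7.5-.5+180,(y+.5)/7.5-.5+170)
cw=lambda x,y:((x+.5)/1.5625-.5,(y+.5)/1.5625-.5)
print('tipL',tri(PS,cs(595,198),W,cw(377,262)),'tipR',tri(PS,cs(605,128),W,cw(421,262)),'oend',tri(PS,cs(533,350),W,cw(271,264)))
print('tipL',tri(PT,ct(500,482),W,cw(377,262)),'tipR',tri(PT,ct(562,455),W,cw(421,262)))
o2=[(PT,ct(495,42),'r',(127,-118,12)),(PT,ct(603,318),'r',(-23,-118,12)),(PS,cs(22,525),'r',(127,118,12)),(PT,ct(65,210),'r',(127,118,12)),(PT,ct(165,478),'r',(-23,118,12)),
(PT,ct(500,482),'b',(-90,-34,8.5)),(PT,ct(562,455),'b',(-90,-70,8.5)),(PS,cs(595,198),'b',(-90,-34,8.5)),(PS,cs(605,128),'b',(-90,-70,8.5)),
(PT,ct(305,560),'b',(-90,52,5)),(PS,cs(533,350),'b',(-90,52,8))]
ow=[(W,cw(466,188),'r',(-23,-118,12)),(W,cw(470,24),'r',(127,-118,12)),(W,cw(231,190),'r',(-23,118,12)),(W,cw(377,262),'b',(-90,-34,8.5)),(W,cw(421,262),'b',(-90,-70,8.5)),(W,cw(271,264),'b',(-90,52,8)),
(W,cw(374,158),'b',(-4,-32,10)),(W,cw(424,157),'b',(-4,-72,10)),(W,cw(249,157),'b',(-4,72,10)),(W,cw(297,157),'b',(-4,32,10))]
for obs in (o2,ow,o2+ow):
  def res(p): return np.concatenate([proj(P,(blk2w if f=='b' else rk2w)(p,X))[0]-o for P,o,f,X in obs])
  s=least_squares(res,[640,80,.38,0],loss='soft_l1'); p=s.x
  print(p.round(3), res(p).reshape(-1,2).round(1).tolist())
  for n,X in [('tip',(-90,-52,0)),('mouth',(0,-52,0))]: print(n,blk2w(p,X).round(1))
np.save("p.npy",p)
E
```

```text
tipL [564.98087588  20.37274656 105.62776749] tipR [580.93953201 -10.67306489 110.75943754] oend [533.88365456 100.50992828 112.11573031]
tipL [563.98177704  17.66736491  93.48590813] tipR [576.96753659 -13.09460135  90.13528978]
[ 6.27055e+02  8.22430e+01  3.75000e-01 -4.92400e+00] [[0.1, -1.0], [0.4, -0.3], [0.0, -0.6], [-1.9, -0.5], [-0.8, 1.5], [-1.3, -0.0], [0.1, -0.2], [0.1, -0.4], [1.8, 0.5], [1.6, -1.1], [0.6, 1.1]]
tip [[567.4   2.9 100.9]]
mouth [[646.1  33.9  70.1]]
[ 6.30693e+02  8.32030e+01  3.78000e-01 -1.72700e+00] [[-0.4, 0.3], [0.4, -2.5], [-0.9, -0.5], [-0.0, -0.4], [0.3, -0.5], [-0.1, -1.5], [0.5, 0.4], [-0.5, 1.0], [0.1, 1.3], [0.3, 1.2]]
tip [[571.3   3.7 104.1]]
mouth [[649.9  34.9  73.3]]
[ 6.30003e+02  8.31720e+01  3.77000e-01 -3.89900e+00] [[-0.2, -1.9], [0.2, -1.1], [-0.9, -1.0], [-2.2, -1.2], [-1.0, 0.7], [-1.5, -0.9], [-0.1, -1.1], [-0.9, -0.9], [0.8, 0.0], [1.4, -1.9], [-0.4, 0.6], [-0.7, 0.8], [0.0, -1.3], [-0.5, -0.1], [-0.2, -0.1], [0.0, -0.2], [0.2, -1.2], [0.5, 1.1], [-0.8, 1.7], [0.5, 1.9], [0.5, 1.9]]
tip [[570.5   3.7 101.9]]
mouth [[649.2  34.8  71.1]]
```

>>> step_arm:
  grip: 70
  moves:
    - {"tx":30,"ty":-1,"tz":15,"roll":-0.002}
    - {"tx":57,"ty":-1.7,"tz":45,"roll":-0.002}
    - {"tx":57,"ty":-1.7,"tz":85,"roll":-0.002}
    - {"tx":57,"ty":-1.7,"tz":120,"roll":-0.002}
    - {"tx":57,"ty":-1.7,"tz":155,"roll":-0.002}
    - {"tx":57,"ty":-1.7,"tz":185,"roll":-0.002}
    - {"tx":57,"ty":-1.7,"tz":205,"roll":-0.002}
    - {"tx":57,"ty":-1.7,"tz":215,"roll":-0.002}
    - {"tx":57,"ty":-1.7,"tz":222,"roll":-0.002}
    - {"tx":57,"ty":-1.7,"tz":222,"roll":-0.002}
    - {"tx":57,"ty":-1.7,"tz":222,"roll":-0.002}

```text
t: 2.9
eef_pos: [612.8, 20.1, 77.0]
tcp_rot: [3.141, -0.001, 0.376]
ft_force: [-0.0, -0.3, -0.3]
opening: 0.734
grip_force: 0.0
```

```bash
python3 - <<'E'
from h import *
im,P=snap("wrist","pics/w2"); im2,_=snap("scene","pics/s2")
a=cv2.resize(im,(512,384)); b=cv2.resize(im2[150:270,170:290],(288,288),interpolation=cv2.INTER_CUBIC)
o=np.zeros((384,800,3),np.uint8); o[:,:512]=a; o[:288,512:]=b; cv2.imwrite("pics/c2.png",o)
E
```

```text
(no output)
```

View pics/c2.png

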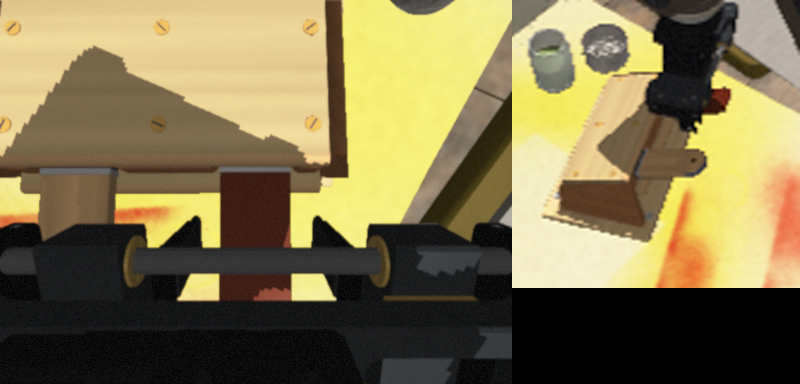

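Fingers straddle the red paddle (columns 220–290) centrally. Closing, then drawing 60 mm out along the slot.

>>> step_arm:
  grip: 0
  moves:
    - {"tx":0,"ty":0,"tz":0,"roll":0}
    - {"tx":0,"ty":0,"tz":0,"roll":0}
    - {"tx":0,"ty":0,"tz":0,"roll":0}
    - {"tx":0,"ty":0,"tz":0,"roll":0}
    - {"tx":0,"ty":0,"tz":0,"roll":0}
    - {"tx":0,"ty":0,"tz":0,"roll":0}
    - {"tx":0,"ty":0,"tz":0,"roll":0}
    - {"tx":0,"ty":0,"tz":0,"roll":0}

```text
t: 3.67
eef_pos: [612.3, 20.5, 76.0]
tcp_rot: [3.141, -0.0, 0.377]
ft_force: [-0.2, 0.4, 2.0]
opening: 0.416
grip_force: 30.0
```

>>> step_arm:
  moves:
    - {"tx":-5,"ty":0,"tz":-1.8,"roll":0}
    - {"tx":-10,"ty":0,"tz":-3.6,"roll":0}
    - {"tx":-16,"ty":0,"tz":-5.8,"roll":0}
    - {"tx":-22,"ty":0,"tz":-8,"roll":0}
    - {"tx":-28,"ty":0,"tz":-10.2,"roll":0}
    - {"tx":-34,"ty":0,"tz":-12.4,"roll":0}
    - {"tx":-40,"ty":0,"tz":-14.6,"roll":0}
    - {"tx":-46,"ty":0,"tz":-16.7,"roll":0}
    - {"tx":-51,"ty":0,"tz":-18.6,"roll":0}
    - {"tx":-56,"ty":0,"tz":-20.5,"roll":0}
    - {"tx":-56,"ty":0,"tz":-20.5,"roll":0}

```text
t: 4.58
eef_pos: [559.4, -0.4, 96.8]
tcp_rot: [3.142, 0.0, 0.377]
ft_force: [0.0, 0.5, -0.6]
opening: 0.418
grip_force: 30.0
```

>>> step_arm:
  grip: 65
  moves:
    - {"tx":0,"ty":0,"tz":0,"roll":0}
    - {"tx":0,"ty":0,"tz":0,"roll":0}
    - {"tx":0,"ty":0,"tz":0,"roll":0}
    - {"tx":0,"ty":0,"tz":0,"roll":0}
    - {"tx":10,"ty":0,"tz":5,"roll":0}
    - {"tx":25,"ty":0,"tz":10,"roll":0}
    - {"tx":40,"ty":0,"tz":16,"roll":0}
    - {"tx":52,"ty":0,"tz":20,"roll":0}
    - {"tx":60,"ty":0,"tz":23,"roll":0}
    - {"tx":63,"ty":0,"tz":24,"roll":0}
    - {"tx":63,"ty":0,"tz":24,"roll":0}

```text
t: 5.5
eef_pos: [619.1, 23.4, 71.8]
tcp_rot: [-3.141, 0.001, 0.377]
ft_force: [-0.4, -0.6, -0.3]
opening: 0.688
grip_force: 0.0
```

```bash
python3 - <<'E'
from h import *
im,P=snap("wrist","pics/w3"); im2,_=snap("scene","pics/s3")
a=cv2.resize(im,(400,300)); b=cv2.resize(im2[150:270,170:290],(400,400),interpolation=cv2.INTER_CUBIC)
o=np.zeros((400,800,3),np.uint8); o[:300,:400]=a; o[:,400:]=b; cv2.imwrite("pics/c3.png",o)
E
```

```text
(no output)
```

View pics/c3.png

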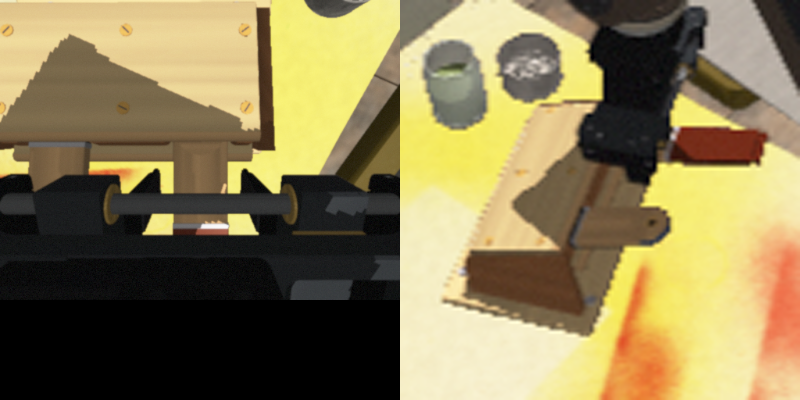

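Paddle held in the slot by about 30 mm, fingers straddling its handle just behind the steel band. Gripping and drawing fully out, then lifting.

>>> step_arm:
  grip: 0
  moves:
    - {"tx":0,"ty":0,"tz":0,"roll":0}
    - {"tx":0,"ty":0,"tz":0,"roll":0}
    - {"tx":0,"ty":0,"tz":0,"roll":0}
    - {"tx":0,"ty":0,"tz":0,"roll":0}
    - {"tx":0,"ty":0,"tz":0,"roll":0}
    - {"tx":0,"ty":0,"tz":0,"roll":0}
    - {"tx":0,"ty":0,"tz":0,"roll":0}

```text
t: 6.18
eef_pos: [618.8, 23.0, 72.6]
tcp_rot: [3.141, 0.0, 0.377]
ft_force: [-1.1, -1.9, 2.3]
opening: 0.416
grip_force: 30.0
```

>>> step_arm:
  moves:
    - {"tx":-7,"ty":0,"tz":-2,"roll":0}
    - {"tx":-14,"ty":0,"tz":-4,"roll":0}
    - {"tx":-21,"ty":0,"tz":-6,"roll":0}
    - {"tx":-28,"ty":0,"tz":-8,"roll":0}
    - {"tx":-36,"ty":0,"tz":-10,"roll":0}
    - {"tx":-44,"ty":0,"tz":-13,"roll":0}
    - {"tx":-52,"ty":0,"tz":-15,"roll":0}
    - {"tx":-60,"ty":0,"tz":-18,"roll":0}
    - {"tx":-62,"ty":0,"tz":-35,"roll":0}
    - {"tx":-62,"ty":0,"tz":-50,"roll":0}
    - {"tx":-62,"ty":0,"tz":-50,"roll":0}

```text
t: 7.1
eef_pos: [561.8, -0.1, 125.0]
tcp_rot: [3.14, -0.003, 0.377]
ft_force: [0.1, 0.4, -1.6]
opening: 0.417
grip_force: 30.0
```

```bash
python3 - <<'E'
from h import *
im,P=snap("wrist","pics/w4"); im2,_=snap("scene","pics/s4")
a=cv2.resize(im,(400,300)); b=cv2.resize(im2[150:270,170:290],(400,400),interpolation=cv2.INTER_CUBIC)
o=np.zeros((400,800,3),np.uint8); o[:300,:400]=a; o[:,400:]=b; cv2.imwrite("pics/c4.png",o)
E
```

```text
(no output)
```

View pics/c4.png

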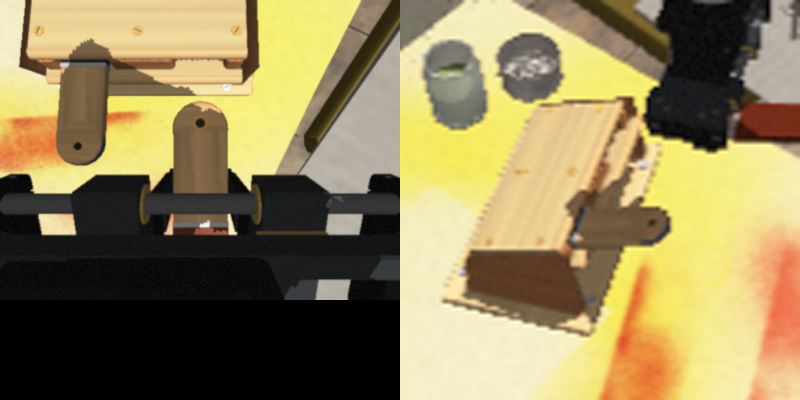

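Paddle is out, held level-ish with the handle end at (200,103) in the wrist view pointing at the rack. I'll press the handle end on the roof's front edge to tilt the paddle in the grip.

>>> step_arm:
  moves:
    - {"tx":20,"ty":0,"tz":0,"roll":0}
    - {"tx":40,"ty":0,"tz":0,"roll":0}
    - {"tx":56,"ty":0,"tz":5,"roll":0}
    - {"tx":56,"ty":0,"tz":12,"roll":0}
    - {"tx":56,"ty":0,"tz":18,"roll":0}
    - {"tx":56,"ty":0,"tz":23,"roll":0}
    - {"tx":56,"ty":0,"tz":28,"roll":0}

```text
t: 7.78
eef_pos: [612.3, 20.6, 93.7]
tcp_rot: [-3.141, 0.001, 0.377]
ft_force: [-2.4, -1.9, 4.6]
opening: 0.417
grip_force: 30.0
```

>>> step_arm:
  moves:
    - {"tx":0,"ty":0,"tz":4,"roll":0}
    - {"tx":0,"ty":0,"tz":8,"roll":0}
    - {"tx":0,"ty":0,"tz":12,"roll":0}
    - {"tx":0,"ty":0,"tz":15,"roll":0}

```text
t: 8.12
eef_pos: [613.0, 20.7, 79.2]
tcp_rot: [3.141, 0.0, 0.377]
ft_force: [-3.5, -1.1, 4.3]
opening: 0.419
grip_force: 30.0
```

>>> step_arm:
  moves:
    - {"tx":0,"ty":0,"tz":4,"roll":0}
    - {"tx":0,"ty":0,"tz":8,"roll":0}
    - {"tx":0,"ty":0,"tz":12,"roll":0}
    - {"tx":0,"ty":0,"tz":14,"roll":0}
    - {"tx":0,"ty":0,"tz":14,"roll":0}

```text
t: 8.53
eef_pos: [613.6, 21.0, 65.1]
tcp_rot: [3.141, -0.001, 0.377]
ft_force: [1.0, 0.5, 1.9]
opening: 0.417
grip_force: 30.0
```

```bash
python3 - <<'E'
from h import *
im,P=snap("wrist","pics/w5"); im2,_=snap("scene","pics/s5")
a=cv2.resize(im,(400,300)); b=cv2.resize(im2[150:270,170:290],(400,400),interpolation=cv2.INTER_CUBIC)
o=np.zeros((400,800,3),np.uint8); o[:300,:400]=a; o[:,400:]=b; cv2.imwrite("pics/c5.png",o)
E
```

```text
(no output)
```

View pics/c5.png

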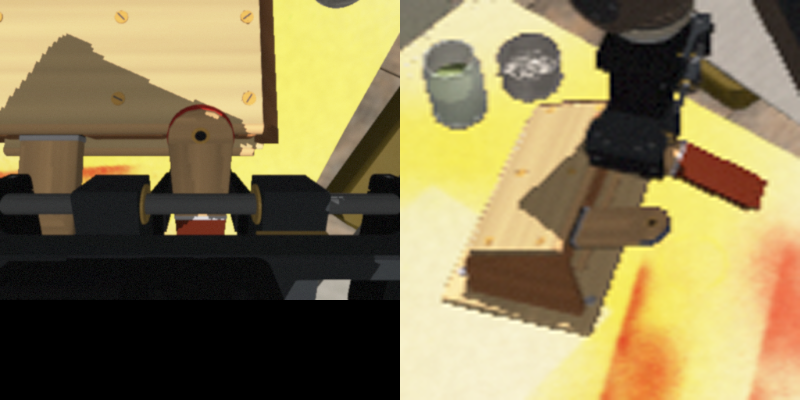

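Sandpaper end now points down away from the rack: tip around (759,195) in the composite, handle end at (202,105) on the roof in the wrist view. Computing the tilt.

```bash
cat >> h.py <<'E'
def inplane(P,px,pt,yaw):
    "point of ray px in vertical plane through pt containing heading yaw -> (along, z)"
    n=np.array([-np.sin(yaw),np.cos(yaw),0]); u=np.array([np.cos(yaw),np.sin(yaw),0])
    A=np.array([P[0]-px[0]*P[2],P[1]-px[1]*P[2],np.r_[n,-n@pt]])
    X=np.linalg.solve(A[:,:3],-A[:,3]); return (X-pt)@u, X[2]
E
python3 - <<'E'
from h import *
pad=np.array([613.6,21,83.9])
t=inplane(PS,(277.4,208.2),pad,.377); e=inplane(np.load("pics/w5.npy"),((202+.5)*1.28-.5,(105+.5)*1.28-.5),pad,.377)
print(t,e,np.degrees(np.arctan2(e[1]-t[1],e[0]-t[0])),np.hypot(e[1]-t[1],e[0]-t[0]))
E
```

```text
(np.float64(-102.61134385662844), np.float64(41.965854836215506)) (np.float64(67.10373008001943), np.float64(278.10367951091126)) 54.294746519136645 290.79937854716815
```

>>> step_arm:
  moves:
    - {"tx":0,"ty":0,"tz":-12,"roll":0}
    - {"tx":0,"ty":0,"tz":-30,"roll":0}
    - {"tx":0,"ty":0,"tz":-55,"roll":0}
    - {"tx":-20,"ty":0,"tz":-80,"roll":0}
    - {"tx":-45,"ty":0,"tz":-105,"roll":0}
    - {"tx":-70,"ty":0,"tz":-115,"roll":-0.1}
    - {"tx":-88,"ty":0,"tz":-115,"roll":-0.2}
    - {"tx":-88,"ty":0,"tz":-115,"roll":-0.3}
    - {"tx":-88,"ty":0,"tz":-115,"roll":-0.42}
    - {"tx":-88,"ty":0,"tz":-115,"roll":-0.54}
    - {"tx":-88,"ty":0,"tz":-115,"roll":-0.66}
    - {"tx":-88,"ty":0,"tz":-115,"roll":-0.78}

```text
t: 9.63
eef_pos: [531.0, -11.5, 181.1]
tcp_rot: [-3.141, 0.0, 1.163]
ft_force: [0.3, -0.3, -1.4]
opening: 0.414
grip_force: 30.0
```

>>> step_arm:
  moves:
    - {"tx":0,"ty":0,"tz":0,"roll":-0.12}
    - {"tx":0,"ty":0,"tz":0,"roll":-0.24}
    - {"tx":0,"ty":0,"tz":0,"roll":-0.36}
    - {"tx":0,"ty":0,"tz":0,"roll":-0.48}
    - {"tx":0,"ty":0,"tz":0,"roll":-0.6}
    - {"tx":0,"ty":0,"tz":0,"roll":-0.72}
    - {"tx":0,"ty":0,"tz":0,"roll":-0.84}
    - {"tx":0,"ty":0,"tz":0,"roll":-0.96}
    - {"tx":0,"ty":0,"tz":0,"roll":-1.08}
    - {"tx":0,"ty":0,"tz":0,"roll":-1.2}
    - {"tx":0,"ty":0,"tz":0,"roll":-1.3}
    - {"tx":0,"ty":0,"tz":0,"roll":-1.4}

```text
t: 10.63
eef_pos: [531.0, -11.4, 181.1]
tcp_rot: [-3.141, -0.0, 2.562]
ft_force: [-0.5, -0.2, -1.4]
opening: 0.417
grip_force: 30.0
```

>>> step_arm:
  moves:
    - {"tx":0,"ty":0,"tz":0,"roll":-0.12}
    - {"tx":0,"ty":0,"tz":0,"roll":-0.24}
    - {"tx":0,"ty":0,"tz":0,"roll":-0.36}
    - {"tx":0,"ty":0,"tz":0,"roll":-0.48}
    - {"tx":0,"ty":0,"tz":0,"roll":-0.6}
    - {"tx":0,"ty":0,"tz":0,"roll":-0.72}
    - {"tx":0,"ty":0,"tz":0,"roll":-0.82}
    - {"tx":0,"ty":0,"tz":0,"roll":-0.92}
    - {"tx":0,"ty":0,"tz":0,"roll":-0.9616}
    - {"tx":0,"ty":0,"tz":0,"roll":-0.9616}

```text
t: 11.47
eef_pos: [531.1, -11.4, 181.0]
tcp_rot: [3.142, -0.0, -2.763]
ft_force: [-0.4, 0.2, -0.8]
opening: 0.421
grip_force: 30.0
```

>>> step_arm:
  moves:
    - {"tx":12,"ty":0,"tz":10,"roll":0}
    - {"tx":12,"ty":0,"tz":25,"roll":0}
    - {"tx":12,"ty":0,"tz":40,"roll":0}
    - {"tx":12,"ty":0,"tz":55,"roll":0}
    - {"tx":12,"ty":0,"tz":65,"roll":0}
    - {"tx":12,"ty":0,"tz":70,"roll":0}
    - {"tx":12,"ty":0,"tz":70,"roll":0}

```text
t: 12.05
eef_pos: [519.9, -15.8, 109.8]
tcp_rot: [3.141, -0.001, -2.766]
ft_force: [0.8, -0.2, -0.5]
opening: 0.413
grip_force: 30.0
```

```bash
python3 - <<'E'
from h import *
from cell import env
im2,_=snap("scene","pics/s6"); it,_=snap("top","pics/t6"); cv2.imwrite("pics/s6r.png",im2); cv2.imwrite("pics/t6r.png",it)
b=cv2.resize(im2[155:255,190:290],(400,400),interpolation=cv2.INTER_CUBIC); a=cv2.resize(it[140:240,195:295],(400,400),interpolation=cv2.INTER_CUBIC)
cv2.imwrite("pics/c6.png",np.hstack([a,b])); print(env.state()['eef_pos'])
E
```

```text
[520.4684711  -15.90896662 110.9108258 ]
```

View pics/c6.png

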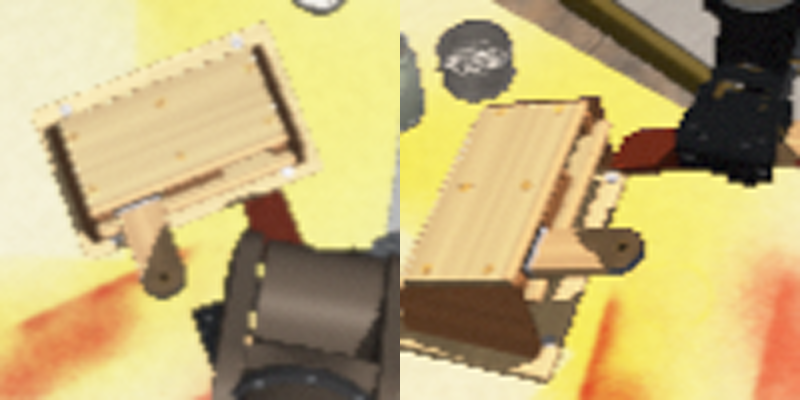

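Last picture: in the top half the nose corners are at (245,205) and (282,192); in the scene half at (611,165) and (636,131), just short of the right slot. Measuring nose position in the block frame with the same cameras.

```bash
python3 - <<'E'
from h import *
q=lambda x,y,o:((x+.5)/4-.5+o[0],(y+.5)/4-.5+o[1])
nl=tri(PT,q(245,205,(195,140)),PS,q(211,165,(190,155))); nr=tri(PT,q(282,192,(195,140)),PS,q(236,131,(190,155)))
pad=np.array([520.3,-15.9,129.5]); print(nl,nr)
def blk(p,X): A,t=rackT(p); return RB.T@(A.T@(X-t)-[0,0,75])
for p in ([627.06,82.24,.375,-4.9],[630.5,83.2,.377,0],[630,83.2,.377,-3.9]):
    print(blk(p,nl).round(1),blk(p,nr).round(1),blk(p,pad).round(1))
# scene-only: in vertical plane
for px in (q(223.5,148,(190,155)),):
    a,z=inplane(PS,px,pad,.377); print(a,z,np.degrees(np.arctan2(pad[2]+4-z,a)),np.hypot(a,pad[2]+4-z))
E
```

```text
[611.90177224  36.98900498  88.76755355] [620.22658403   2.38503059  92.22409585]
[-35.2 -36.6   7. ] [-41.  -71.8   8.6] [-147.4  -52.2    9.5]
[-36.9 -36.1   1.2] [-42.8 -71.4   2.7] [-149.2  -51.6    3.7]
[-37.8 -36.3   5. ] [-43.7 -71.5   6.6] [-150.1  -51.8    7.5]
103.19758928257116 92.49177002686636 21.67167800542051 111.04691512718244
```

>>> step_arm:
  moves:
    - {"tx":-5,"ty":1,"tz":0.5,"roll":0}
    - {"tx":-11,"ty":1,"tz":2.7,"roll":0}
    - {"tx":-17,"ty":1,"tz":4.9,"roll":0}
    - {"tx":-23,"ty":1,"tz":7.1,"roll":0}
    - {"tx":-28,"ty":1,"tz":8.9,"roll":0}
    - {"tx":-33,"ty":1,"tz":10.7,"roll":0}
    - {"tx":-38,"ty":1,"tz":12.5,"roll":0}
    - {"tx":-42,"ty":1,"tz":14,"roll":0}
    - {"tx":-46,"ty":1,"tz":15.5,"roll":0}
    - {"tx":-46,"ty":1,"tz":15.5,"roll":0}

```text
t: 12.98
eef_pos: [563.4, 2.2, 94.7]
tcp_rot: [-3.141, 0.001, -2.765]
ft_force: [1.0, -0.3, -0.4]
opening: 0.414
grip_force: 30.0
```

>>> step_arm:
  moves:
    - {"tx":-4,"ty":0,"tz":1.5,"roll":0}
    - {"tx":-8,"ty":0,"tz":2.9,"roll":0}
    - {"tx":-12,"ty":0,"tz":4.4,"roll":0}
    - {"tx":-16,"ty":0,"tz":5.8,"roll":0}
    - {"tx":-20,"ty":0,"tz":7.3,"roll":0}

```text
t: 13.4
eef_pos: [581.7, 9.5, 87.6]
tcp_rot: [-3.141, 0.0, -2.765]
ft_force: [-0.3, 0.8, 2.8]
opening: 0.42
grip_force: 30.0
```

>>> step_arm:
  moves:
    - {"tx":-4,"ty":0,"tz":1.5,"roll":0}
    - {"tx":-8,"ty":0,"tz":2.9,"roll":0}
    - {"tx":-12,"ty":0,"tz":4.4,"roll":0}
    - {"tx":-16,"ty":0,"tz":5.8,"roll":0}
    - {"tx":-20,"ty":0,"tz":7.3,"roll":0}

```text
t: 13.82
eef_pos: [600.3, 16.8, 80.3]
tcp_rot: [-3.141, 0.0, -2.765]
ft_force: [-0.2, -0.3, 2.9]
opening: 0.417
grip_force: 30.0
```

>>> step_arm:
  moves:
    - {"tx":-4,"ty":0,"tz":1.3,"roll":0}
    - {"tx":-8,"ty":0,"tz":2.6,"roll":0}
    - {"tx":-12,"ty":0,"tz":4,"roll":0}
    - {"tx":-15,"ty":0,"tz":5,"roll":0}

```text
t: 14.15
eef_pos: [614.2, 22.4, 75.0]
tcp_rot: [3.142, -0.0, -2.765]
ft_force: [-0.2, -0.5, 1.1]
opening: 0.416
grip_force: 30.0
```

>>> step_arm:
  grip: 65
  moves:
    - {"tx":0,"ty":0,"tz":0,"roll":0}
    - {"tx":0,"ty":0,"tz":0,"roll":0}
    - {"tx":0,"ty":0,"tz":0,"roll":0}
    - {"tx":0,"ty":0,"tz":0,"roll":0}
    - {"tx":10,"ty":0,"tz":-3,"roll":0}
    - {"tx":20,"ty":0,"tz":-7,"roll":0}
    - {"tx":30,"ty":0,"tz":-10,"roll":0}
    - {"tx":38,"ty":0,"tz":-13,"roll":0}
    - {"tx":38,"ty":0,"tz":-13,"roll":0}

```text
t: 14.9
eef_pos: [577.0, 7.5, 89.3]
tcp_rot: [-3.141, 0.0, -2.765]
ft_force: [1.0, 0.5, 1.1]
opening: 0.684
grip_force: 0.0
```

>>> step_arm:
  grip: 0
  moves:
    - {"tx":0,"ty":0,"tz":0,"roll":0}
    - {"tx":0,"ty":0,"tz":0,"roll":0}
    - {"tx":0,"ty":0,"tz":0,"roll":0}
    - {"tx":0,"ty":0,"tz":0,"roll":0}
    - {"tx":0,"ty":0,"tz":0,"roll":0}
    - {"tx":0,"ty":0,"tz":0,"roll":0}
    - {"tx":0,"ty":0,"tz":0,"roll":0}

```text
t: 15.48
eef_pos: [578.6, 8.3, 88.2]
tcp_rot: [-3.142, -0.0, -2.765]
ft_force: [0.2, -0.3, -0.6]
opening: 0.421
grip_force: 30.0
```

>>> step_arm:
  moves:
    - {"tx":-4,"ty":0,"tz":1.5,"roll":0}
    - {"tx":-8,"ty":0,"tz":2.9,"roll":0}
    - {"tx":-11,"ty":0,"tz":4,"roll":0}
    - {"tx":-14,"ty":0,"tz":5.1,"roll":0}

```text
t: 15.82
eef_pos: [588.4, 12.5, 84.7]
tcp_rot: [3.14, -0.007, -2.764]
ft_force: [-24.4, -9.7, 32.5]
opening: 0.419
grip_force: 30.0
```

>>> step_arm:
  moves:
    - {"tx":-1.5,"ty":0,"tz":0.5,"roll":0}
    - {"tx":-3,"ty":0,"tz":1,"roll":0}
    - {"tx":-3,"ty":0,"tz":1,"roll":0}

```text
t: 16.07
eef_pos: [592.3, 13.9, 83.6]
tcp_rot: [3.141, -0.004, -2.764]
ft_force: [-17.0, -5.6, 25.5]
opening: 0.418
grip_force: 30.0
```

>>> step_arm:
  moves:
    - {"tx":-1.5,"ty":0,"tz":0.5,"roll":0}
    - {"tx":-2,"ty":0,"tz":0.7,"roll":0}
    - {"tx":-2,"ty":0,"tz":0.7,"roll":0}

```text
t: 16.32
eef_pos: [593.2, 14.2, 83.2]
tcp_rot: [3.141, -0.006, -2.764]
ft_force: [-23.6, -9.3, 30.2]
opening: 0.421
grip_force: 30.0
```

>>> step_arm:
  moves:
    - {"tx":0,"ty":0,"tz":-1,"roll":0}
    - {"tx":0,"ty":0,"tz":-2,"roll":0}
    - {"tx":0,"ty":0,"tz":-2,"roll":0}

```text
t: 16.57
eef_pos: [593.1, 14.4, 83.5]
tcp_rot: [3.14, -0.007, -2.765]
ft_force: [-16.6, -8.0, 12.7]
opening: 0.42
grip_force: 30.0
```

>>> step_arm:
  grip: 65
  moves:
    - {"tx":0,"ty":0,"tz":-2,"roll":0}
    - {"tx":0,"ty":0,"tz":-2,"roll":0}
    - {"tx":0,"ty":0,"tz":-2,"roll":0}
    - {"tx":0,"ty":0,"tz":-2,"roll":0}
    - {"tx":20,"ty":0,"tz":-10,"roll":0}
    - {"tx":40,"ty":0,"tz":-20,"roll":0}
    - {"tx":60,"ty":0,"tz":-28,"roll":0}
    - {"tx":80,"ty":0,"tz":-36,"roll":0}
    - {"tx":95,"ty":0,"tz":-36,"roll":0}
    - {"tx":100,"ty":0,"tz":-36,"roll":0}
    - {"tx":100,"ty":0,"tz":-36,"roll":0}

```text
t: 17.48
eef_pos: [502.8, -21.8, 119.7]
tcp_rot: [-3.141, 0.0, -2.765]
ft_force: [-0.4, -0.2, -0.9]
opening: 0.682
grip_force: 0.0
```

```bash
python3 - <<'E'
from h import *
im,_=snap("scene","pics/s7"); cv2.imwrite("pics/s7.png",im)
p=[630.5,83.2,.377,0]
# red end of handle in scene: saturated red blob near expected location
for lab,y in(('wrong',-52),('other',52)): print(lab,proj(PS,blk2w(p,[(-90,y,5),(-70,y,10),(0,y,10)])).round(1).tolist())
hsv=cv2.cvtColor(im,cv2.COLOR_BGR2HSV)[165:235,220:285].astype(int)
# print pixel class map: w wood, r red, b blue, y yellow, . else
H,S,V=hsv[...,0],hsv[...,1],hsv[...,2]
m=np.full(H.shape,'.');m[(H>=20)&(H<=34)&(S>90)]='y';m[(H>=8)&(H<20)&(S<160)]='w';m[((H<8)|(H>172))&(S>130)]='r';m[(H>90)&(H<130)&(S>80)]='b';m[V<45]='k'
for r,row in enumerate(m[::1]): print(165+r,''.join(row))
E
```

```text
wrong [[259.8, 190.7], [253.5, 189.9], [234.0, 190.8]]
other [[250.4, 216.6], [243.8, 215.6], [223.4, 215.9]]
165 yyyyyyyyyyyywwwwwwwwwwwwyyyyyyyyyyyyyy.wwwwwwwwwwwwwwwwwkkkkkkkkk
166 yyyyyyyyyyyyywwwwwwwwwwwwyyyyyyyyyyyyyy.wwwwwwwwwwwwwwwwkkkkkkkkk
167 yyyyyyyyyyyyyyywwwwwwwwwwwwwyyyyyyyyyyyyywwwwwwwwwwwwwwwkkkkkkkkk
168 yyyyyyyyyyyyyyyyy.wwwwwwwwwwwyyyyyyyyyyyyy.wwwwwwwwwwwwwkkkkkkkkk
169 yyyyyyyyyyyyyyyyyyywwwwwwwwwwwyyyyyyyyyyyyy.wwwwwwwwwwwkkkkkkkkkk
170 yyyyyyyyyyyyyyyyyyyyywwwwwwwwwwwyyyyyyyyyyyyy.wwwwwwwwwkkkkkky..w
171 yyyyyyyyyyyyyyyyyyyyyy.wwwwwwwwwwyyyyyyyyyyyyywwwwwwwwwkkkkkkkkkw
172 yyyyyyyyyyyyyyyyyyyyyyyy.wwwwwwwwwwyyyyyyyyyyyyy.wwwwwkkkkkkkkkkk
173 yyyyyyyyyyyyyyyyyyyyyyyyyy.wwwwwwwwwwyyyyyyyyyyyy.wwwwkkkkkkkkkkk
174 yyyyyyyyyyyyyyyyyyyyyyyyyyyywwwwwwwwwyyyyyyyyyyyyyywwwkkyww.ww.kk
175 yyyyyyyyyyyyyyyyyyyyyyyyyyyyy.wwwwwwww.yyyyyyyyyyyyyykkwwwwwwwwkk
176 yyyyyyyyyyyyyyyyyyyyyyyyyyyyyyywwwwwwwwwyyyyyyyyyyyyykkwwwwwwwwkk
177 yyyyyyyyyyyyyyyyyyyyyyyyyyyyyyyyywwwwwwww.yyyyyyyyy.kkwwwwwwwwwkk
178 yyyyyyyyyyyyyyyyyyyyyyyyyyyyyyyyyyywwwwwwwwyyyyyywwkkkw..wwwwwwkk
179 yyyyyy
[... 3209 characters left out ...]

225 wwwwyywwwww.....wyyyyyyyyyyyyyyyyyyyyyyyyyyyyyyyyyyyyyyywwwwwwwww
226 wwwwyywwwww....yyyyyyyyyyyyyyyyyyyyyyyyyyyyyyyyyyyyyyyywwwwwwwwww
227 wwwwywwwww.....wyyyyyyyyyyyyyyyyyyyyyyyyyyyyyyyyyyyyyyywwwwwwwwww
228 .wwwwwwwww.....wyyyyyyyyyyyyyyyyyyyyyyyyyyyyyyyyyyyyyyywwwwwwwwww
229 wwwwwwwwwyy...wyyyyyyyyyyyyyyyyyyyyyyyyyyyyyyyyyyyyyyyywwwwwwwww.
230 .wwwwwwwwwwwy.wyyyyyyy..yyyyyyyyyyyyyyyyyyyyyyyyyyyyyyywwwwwwwww.
231 wwwwwwwwwwwwwwyyyyyyy....yyyyyyyyyyyyyyyyyyyyyyyyyyyyyywwwwwwwww.
232 wwwwwwwwwwwwwwyyyyyyy....yyyyyyyyyyyyyyyyyyyyyyyyyyyyyywwwwwwwww.
233 wwwwwwwwwwwwwyyyyyyyy....yyyyyyyyyyyyyyyyyyyyyyyyyyyyyywwwwwwwww.
234 wwwwwwwwwwwwwyyyyyyyy....yyyyyyyyyyyyyyyyyyyyyyyyyyyyyywwwwwwwww.
```

The handle end sits at column ≈260.5 (predicted for fully home 259.8; the neighbour's 251 vs 250.4), so it is essentially home. I'll verify with a gentle push on the end with closed fingers.

>>> step_arm:
  grip: 0
  moves:
    - {"tx":0,"ty":0,"tz":10,"roll":0}
    - {"tx":0,"ty":0,"tz":22,"roll":0}
    - {"tx":0,"ty":0,"tz":22,"roll":0}
    - {"tx":0,"ty":0,"tz":22,"roll":0}
    - {"tx":0,"ty":0,"tz":22,"roll":0}
    - {"tx":-10,"ty":0,"tz":22,"roll":0}
    - {"tx":-22,"ty":0,"tz":22,"roll":0}
    - {"tx":-34,"ty":0,"tz":22,"roll":0}
    - {"tx":-42,"ty":0,"tz":22,"roll":0}
    - {"tx":-50,"ty":0,"tz":22,"roll":0}
    - {"tx":-50,"ty":0,"tz":22,"roll":0}

```text
t: 18.45
eef_pos: [551.1, -2.7, 97.7]
tcp_rot: [-3.141, 0.001, -2.764]
ft_force: [-0.4, -0.5, 0.3]
opening: 0.014
grip_force: 0.0
```

>>> step_arm:
  moves:
    - {"tx":-2,"ty":0,"tz":0,"roll":0}
    - {"tx":-4,"ty":0,"tz":0,"roll":0}
    - {"tx":-6,"ty":0,"tz":0,"roll":0}
    - {"tx":-6,"ty":0,"tz":0,"roll":0}

```text
t: 18.78
eef_pos: [555.4, -1.0, 97.6]
tcp_rot: [-3.141, 0.0, -2.765]
ft_force: [0.7, 0.5, -0.6]
opening: 0.006
grip_force: 0.0
```

>>> step_arm:
  moves:
    - {"tx":-1.5,"ty":0,"tz":0,"roll":0}
    - {"tx":-3,"ty":0,"tz":0,"roll":0}
    - {"tx":-3,"ty":0,"tz":0,"roll":0}

```text
t: 19.03
eef_pos: [557.6, 0.0, 97.5]
tcp_rot: [3.141, -0.001, -2.765]
ft_force: [-2.0, -2.2, 0.9]
opening: 0.004
grip_force: 1.3
```

>>> step_arm:
  moves:
    - {"tx":-1,"ty":0,"tz":0,"roll":0}
    - {"tx":-2,"ty":0,"tz":0,"roll":0}
    - {"tx":-2,"ty":0,"tz":0,"roll":0}

```text
t: 19.28
eef_pos: [558.0, 0.5, 97.3]
tcp_rot: [3.14, -0.004, -2.764]
ft_force: [-9.5, -5.9, 4.6]
opening: 0.004
grip_force: 5.5
```

>>> step_arm:
  moves:
    - {"tx":-1,"ty":0,"tz":0,"roll":0}
    - {"tx":-1,"ty":0,"tz":0,"roll":0}

```text
t: 19.45
eef_pos: [558.2, 0.7, 97.2]
tcp_rot: [3.14, -0.006, -2.764]
ft_force: [-14.3, -6.7, 7.3]
opening: 0.005
grip_force: 7.7
```

Hard stop at the fully-home position. Retracting clear and handing in.

>>> step_arm:
  moves:
    - {"tx":10,"ty":0,"tz":0,"roll":0}
    - {"tx":30,"ty":0,"tz":0,"roll":0}
    - {"tx":50,"ty":0,"tz":-30,"roll":0}
    - {"tx":60,"ty":0,"tz":-65,"roll":0}
    - {"tx":60,"ty":0,"tz":-100,"roll":0}
    - {"tx":60,"ty":0,"tz":-100,"roll":0}
    - {"tx":60,"ty":0,"tz":-100,"roll":0}
    - {"tx":60,"ty":0,"tz":-100,"roll":0}

```text
t: 20.12
eef_pos: [504.8, -20.8, 197.1]
tcp_rot: [-3.142, 0.0, -2.765]
ft_force: [-0.5, 0.3, 0.1]
opening: 0.003
grip_force: 0.0
```

```bash
python3 - <<'E'
from h import *
from cell import env
im,_=snap("scene","pics/s8")
for n in("s7",): 
    d=cv2.absdiff(im,cv2.imread("pics/s7.png"))[185:225,225:262].max(2); print(d.max(),(d>60).sum())
hsv=cv2.cvtColor(im,cv2.COLOR_BGR2HSV)[186:199,245:268]; H,S=hsv[...,0].astype(int),hsv[...,1]
for r in range(13): print(''.join('y' if 20<=h<=34 and s>90 else 'r' if (h<8 or h>172) and s>130 else 'w' for h,s in zip(H[r],S[r])))
print(env.job_done())
E
```

```text
157 69
yyyyyyyyyyyyyyyyyyyyyyy
yyyyyyyyyyyyyyyyyyyyyyy
wwwwwwwwwwwwwwyyyyyyyyy
wwwwwwyywwwwwwwyyyyyyyy
wwwwwyyyywwwwwwyyyyyyyy
wwwwywyyywwwwwwwyyyyyyy
wwwwwwwwwwwwwwwwyyyyyyy
wwwwwwwwwwwwwwwwyyyyyyy
wwwwwwwwwwwwwwryyyyyyyy
wwwwwwwwwwwwwrwyyyyyyyy
wwwwwwwwwwwrrwyyyyyyyyy
wwwwwwwrrrwwwyyyyyyyyyy
wwyyyyywwwyyyyyyyyyyyyy
the job is handed in; nothing more can be done
None
```

The wrong-way paddle is back in its own slot, sandpaper end first. It was pushed to a hard stop, and its handle sticks out as far as its neighbour's, to within a few millimetres on camera. The gripper is clear, and the job was handed in at about 20 s; no verdict came back.

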